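Sort dishes and tubes, then close the gas jar on its studs

ROBOT

A 7-joint arm with a two-finger parallel gripper is mounted at the origin on a cart in front of the work surface, level with it; the furniture and walls round the work are solid. World frame = base frame: x ahead of the robot, y to its left, z up, the work surface at z = 0. Lengths are in m, angles in rad, forces in N, time in s.
With the tool pointing down it reaches from about 0.4 to 0.9 m from the base axis. Payload 5.5 kg.
Tool frame: the origin (TCP) lies between the finger pads; the fingertips stand ahead of it and the grasp point (between the pads) is the TCP (r.tip_reach is the z of the fingertips in the tool frame, in m); z points along the fingers, x is the direction in which the jaws open and shut, and the axes are right-handed (so a half turn about z gives the same grasp; the last joint's range is limited). The gripper opens to 92 mm and grips with 3 to 60 N. Pads are 19 mm wide; open, the fingers measure 130 mm over their backs; the gripper's body (75 mm by 190 mm) begins 47 mm behind the grasp point.
Start: joints at [-1.063, 0.501, -0.427, 1.55, 0.221, 1.138, -0.21], TCP at [0.157, 0.631, 0.246] pointing down, gripper open.
Joint ranges: [-2.88, 2.88], [-0.31, 2.03], [-1.54, 1.56], [0.2, 2.42], [-1.41, 4.55], [0.19, 2.02], [-2.57, 2.57]. Speed limits (rad/s): [2.57, 2.57, 3.14, 3.14, 3.14, 3.14, 3.14].

INTERFACE

Orientations are given as a rotation vector (axis times angle).
In Python, from station import read_state, imaging, ticket, r gives the robot as it stands.
- The arm moves only by the shell command python3 -m creep 'ROWS' [FORCE]. ROWS is JSON, a list of rows, each a list of 7 numbers: the shift along the world's x, y, z in units of 30 mm (1.0 is 30 mm), then the turn, a rotation vector about the world's x, y, z in units of 5 degrees (1.0 is 5 degrees), then the finger opening in mm, from 0 to 91.8. A call has 1 to 20 rows; each row shifts and turns the commanded pose from where the row before left it; what a row does not reach is not made up. A row lasts 1/12 s, in which the tool goes at most 41.7 mm and 7.16 degrees, less where a joint would pass 70% of its speed; a pose out of reach is approached as far as the arm can. A call is refused whole if a number of a shift passes 1 or a number of a turn 1, either way. A call with a gripper value outside its range is refused whole. The fingers move at their own pace and stop on an object; FORCE is the grip in N (left out, the last holds). Time passes only in rows, so rows that do not move let the fingers close. It gives the time, the measured TCP pose, the force and the opening at its end, in the units of the state.
- read_state(): the state, without advancing time (a new reading comes with each control period).
- imaging.camera(name): name is "scene" or "top"; returns (picture, depth): 420x560x3 uint8, red, green, blue; 420x560 float32, m along the optical axis (not along the pixel's ray), 0 where there is no reading.
- imaging.camera_info(name): a dict with "fx", "fy", "cx", "cy" (pixels), "xyz" and "orientation" of the camera in the world. Camera axes: x right, y up, looking along -z (the intrinsics and any distortion apply to the point x, -y, -z); pixel columns grow to the right and rows downward; lengths in m; the calibration is good to about 2 mm. A picture is of the moment at which its call begins. camera_info takes no time and is no camera call.
- ticket.sign_off(): hands the job in, once; it reports no verdict.
The state is a dict: "clock": time; "qpos": joint angles; "joint_velocities": joint speeds; "joint_torque": joint torques, N m; "eef_pos": TCP position; "ee_rot": TCP orientation; "force": force on the tool from outside, world axes, zero at the start; "torque": the same for the moment, N m; "width": finger opening in m.
Only numpy, scipy, OpenCV 4.12 (cv2) and the standard library are available. Lean on these libraries where they do the work, as an engineer would, in place of code of your own. Each camera call takes 0.05 s, during which the arm holds its last target.

TASK

Two culture dishes and two capped blood tubes lie mixed on the bench. Sort them: set the dishes down gently in the steel jar, flat, right way up, one on top of the other, and lay the tubes in the open grey tray. Then close the jar with its lid: turn the lid until its six holes find the jar's six studs, and slide it down until it sits flat on the rim all round; leave everything else on the bench where it is.

Things in the scene. Friction and masses are not known exactly. Their poses are not given: they have to be found in the camera images.
- dish_a: Closed round culture dish with a brown filling, 64 mm across, 15 mm high, 45 g; loose, lies flat. Origin: centre of its underside, z up when right way up. Goes into the jar.
- dish_b: Like dish_a, with a dark red filling; same size, goes into the jar too.
- tube_a: Capped blood tube lying on its side, 86 mm long along its y axis, 14 g: glass 13 mm in diameter from y = -26 to +43 mm, a cap 16 mm square at y = -43 to -26 mm (the cap is at the -y end and keeps it from rolling). Origin: middle of its length, 8 mm below the tube's axis, so at table height when lying. Goes into the grey tray.
- tube_b: Like tube_a, same size; goes into the grey tray too.
- tube_tray: Shallow open grey plastic tray, 110 mm wide (x) by 130 mm long (y) by 33 mm high over its rolled rim, walls and floor 4 mm thick, so 100 x 120 mm inside; it does not move. Origin: centre of its underside. The blood tubes are laid in it.
- jar: Round steel gas jar, open, 46 mm high to its flat rim, 132 mm across inside, floor 6 mm above its underside; it does not move. Origin: centre of its underside, z up. Its six studs sit on a loose ring that may stand at any angle: the jar's yaw does NOT tell where they are; see them, or feel for them with the lid.
- jar_rim (a point): Centre of the jar's rim, 46 mm above its underside. Six upright round-nosed studs, 8 mm thick, 60 degrees apart on a circle of 80 mm radius about this point, tops 20 mm above it. They stand on a ring, 178 mm across, 8 to 16 mm below the rim, that turns about the jar's axis but stiffly (0.35 N m, 5 N at the studs) and stays as left; its angle is not reported.
- jar_lid: Round aluminium lid, 182 mm across, 8 mm thick, 0.3 to 0.55 kg, lying flat. Origin: centre of its underside, z up. Six 12 mm holes at 0, 60, 120 ... degrees from its x axis on an 80 mm radius. Off the studs' angle it rests on their tops (underside 66 mm above the jar's underside); turned there, lightly pressed, by up to 60 degrees it drops over them; home, its underside lies on the rim.
- lid_grip (a point): Middle of the lid's black grip bar, 32 mm above the lid's underside, above its centre. Bar: 68 mm long along the lid's x, 14 mm wide (y), 16 mm high, 16 mm of air below it; grasp it across y. Two small valves up to 19 mm high stand on the lid's x axis, 52 mm either side of the centre.
- dropper_bottle: White dropper bottle, 24 mm across, 66 mm tall, standing. A bystander; leave it where it is.
- marker: Black and blue marker pen lying near the front edge, 12 x 137 mm (long along y), 14 mm high. Origin: centre of its underside. A bystander; leave it where it is.
- forceps: Steel forceps lying, 12 x 125 x 8 mm (long along y). A bystander; leave it where it is.
- oil_bottle: Small brown bottle, 31 mm across, 70 mm tall. A bystander; leave it where it is.
- slides_carton: White carton of slides, 28 x 79 x 22 mm (long along y). A bystander; leave it where it is.
- squeeze_bottle: White squeeze bottle, 51 mm across, 108 mm tall. A bystander; leave it where it is.
Not all that is in view belongs to the job. What is shaped like the tube_b but blue is not meant.

How it is judged:
By the outcome, as a careful person would: the job done as asked, in the order asked, and still so for the second after the job is handed in, with the robot touching nothing.
It also fails if it takes over 72 s, if anything falls off the work surface, if the arm or the gripper's body presses on something with over 40 N, if the wrist force passes 120 N, or if a joint passes its speed limit or range.

## Working session

There is one attempt and no reset: what is moved stays moved. The work goes in short steps, Python scripts to look and compute and a shell command to move; the robot and the scene stay as the last step left them, time stands still between calls to the robot, and variables do not carry over. Pictures are saved under pics/ and viewed, and the job is handed in when it is done.

```bash
ls; mkdir -p pics; cat > look.py <<'E'
import sys,cv2
from station import imaging
def snap(name,fn,save=True):
    p,d=imaging.camera(name)
    cv2.imwrite(fn,cv2.cvtColor(p,cv2.COLOR_RGB2BGR))
    import numpy as np
    np.savez(fn.replace('.png','.npz'),p=p,d=d)
    return p,d
E
python3 - <<'E'
from station import read_state,imaging,r
from look import snap
print(read_state()); print(r.tip_reach)
for n in("scene","top"):
    print(imaging.camera_info(n)); snap(n,f"pics/{n}0.png")
E
```

```text
pics
{'clock': 0.0, 'qpos': array([-1.06280726,  0.50183758, -0.42682562,  1.55149116,  0.22078903,
        1.13831891, -0.21031792]), 'joint_velocities': array([ 1.70944535e-04,  3.64644885e-04, -7.15006032e-05, -2.75163557e-04,
        5.89795780e-04,  1.21740571e-03, -1.15732994e-03]), 'joint_torque': array([-1.14336428e-03, -5.66588473e+01, -5.81686869e+00, -2.79111564e+01,
       -6.86129741e-02,  3.10037483e-02,  1.96239644e-04]), 'eef_pos': array([0.15738096, 0.62994351, 0.2446707 ]), 'ee_rot': array([ 2.47505086,  1.93297989, -0.00254491]), 'force': array([-0.231547  , -0.52756032, -0.58066776]), 'torque': array([ 0.04044183,  0.05562461, -0.00425879]), 'width': 0.09180644123599106}
0.019
{'fx': 413.986547861716, 'fy': 413.986547861716, 'cx': 280.6296415026726, 'cy': 212.5409793273891, 'xyz': array([ 0.2056    , -0.8920181 ,  0.80790428]), 'orientation': array([ 0.7076713 , -0.18902966, -0.49609572])}
{'fx': 450.0816713825994, 'fy': 450.0816713825994, 'cx': 283.8557923249423, 'cy': 204.60944250055692, 'xyz': array([ 0.43162242, -0.32169765,  1.24165689]), 'orientation': array([ 0.05153312, -0.07086444, -1.55922819])}
```

View pics/scene0.png

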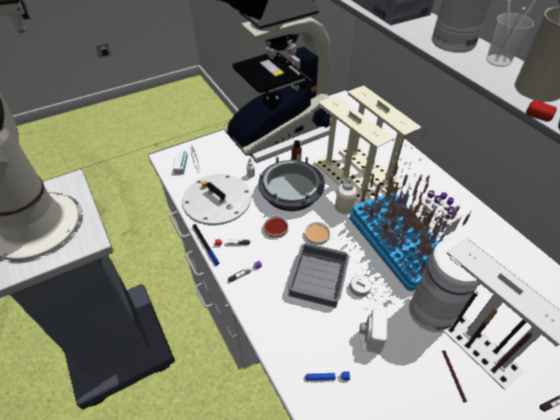

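View pics/top0.png

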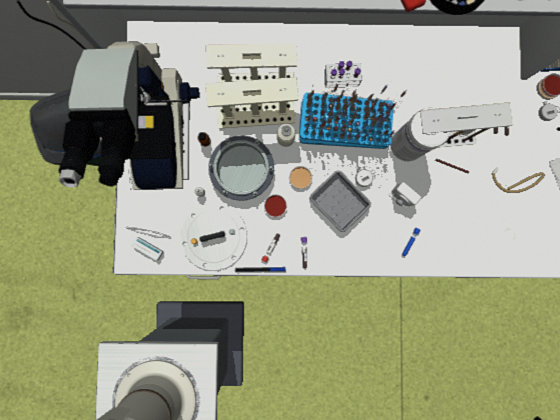

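The scene view shows the lid at about (217,197), the jar at (292,184), dishes at (276,227) and (317,233), the tray at (319,273), and tubes at (232,242) and (245,270). The top view shows the jar at (241,168), lid at (214,237), tray at (340,201), and tubes at (271,248) and (304,252). The blue tube at (411,242) is a decoy. I'll enlarge the relevant area.

```bash
cat > geo.py <<'E'
import numpy as np
from scipy.spatial.transform import Rotation as R
from station import imaging
def cam(n):
    i=imaging.camera_info(n); return i,R.from_rotvec(i['orientation']).as_matrix()
def ray(n,u,v):
    i,M=cam(n); d=M@np.array([(u-i['cx'])/i['fx'],-(v-i['cy'])/i['fy'],-1.0]); return i['xyz'],d
def onz(n,u,v,z):
    o,d=ray(n,u,v); return o+d*(z-o[2])/d[2]
def proj(n,P):
    i,M=cam(n); q=M.T@(np.asarray(P,float)-i['xyz']); return np.array([i['cx']+i['fx']*q[0]/-q[2], i['cy']-i['fy']*q[1]/-q[2]])
E
python3 - <<'E'
import cv2
a=cv2.imread('pics/top0.png')[125:285,180:380]; cv2.imwrite('pics/t0z.png',cv2.resize(a,None,fx=4,fy=3.75,interpolation=cv2.INTER_CUBIC)[:600])
a=cv2.imread('pics/scene0.png')[140:310,160:360]; cv2.imwrite('pics/s0z.png',cv2.resize(a,None,fx=3.5,fy=3.5,interpolation=cv2.INTER_CUBIC))
E
```

```text
(no output)
```

View pics/t0z.png

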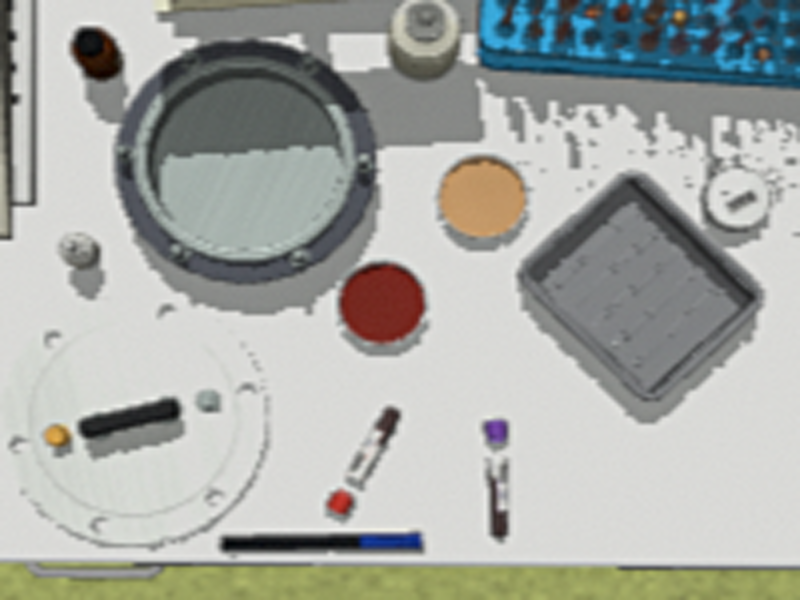

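View pics/s0z.png

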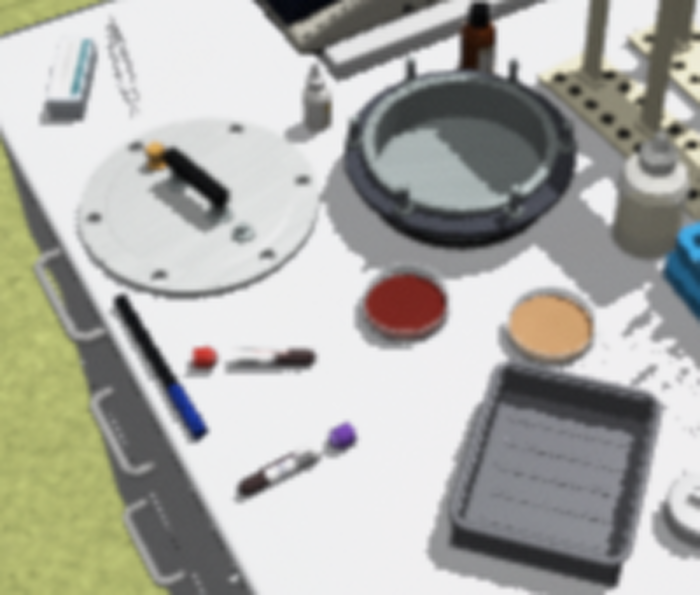

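In the zoomed top view the six studs are visible at about (192,62), (310,66), (365,165), (300,260), (180,253) and (124,155). The lid's bar runs from (80,427) to (180,408), the red-capped tube from (340,503) to (390,412), and the purple-capped tube from (496,430) to (499,537).

```bash
cat > meas.py <<'E'
import numpy as np,cv2
from geo import *
def cloud(n,d):
    i,M=cam(n); v,u=np.mgrid[:420,:560].astype(float)
    q=np.stack([(u-i['cx'])/i['fx']*d,-(v-i['cy'])/i['fy']*d,-d],-1)
    return q@M.T+i['xyz']
def circ(p):
    A=np.c_[2*p,np.ones(len(p))]; s=np.linalg.lstsq(A,(p**2).sum(1),rcond=None)[0]
    return s[:2],np.sqrt(s[2]+s[:2]@s[:2])
E
python3 - <<'E'
from meas import *
for n in('top','scene'):
    f=np.load(f'pics/{n}0.npz'); p,d=f['p'],f['d']; P=cloud(n,d); hsv=cv2.cvtColor(p,cv2.COLOR_RGB2HSV)
    print(n)
    H,S,V=[hsv[...,k].astype(int) for k in range(3)]
    box=(P[...,0]>.3)&(P[...,0]<.75)&(abs(P[...,1]+.2)<.42)&(d>0)
    tab=box&(P[...,2]<.004)&(S<30)&(V>200); print(' table z',np.median(P[tab][:,2]))
    masks={'dish_brown':((H>8)&(H<20)&(S>90)&(V>150),.013),'dish_red':(((H<6)|(H>174))&(S>140)&(V>60)&(V<170),.013),
     'redcap':(((H<6)|(H>174))&(S>140)&(V>170),.012),'purplecap':((H>125)&(H<150)&(S>80),.012),
     'marker_blue':((H>112)&(H<125)&(S>150),.012)}
    for k,(m,z) in masks.items():
        c,l,st,ce=cv2.connectedComponentsWithStats((m&box).astype(np.uint8))
        for j in range(1,c):
            if st[j,4]>15:
                print(k,st[j],ce[j].round(1),onz(n,*ce[j],z).round(4),'depthmed',np.median(P[l==j],0).round(4))
T=lambda x,y:(180+x/4-.375,125+y/3.75-.37)
st=np.array([onz('top',*T(*a),.065)[:2] for a in[(192,62),(310,66),(365,165),(300,260),(180,253),(124,155)]])
c,rad=circ(st); print('studs',c,rad); a=np.degrees(np.arctan2(*(st-c).T[::-1])); print(a, a%60)
S2=lambda x,y:(160+x/3.5-.36,140+y/3.5-.36)
for a in [(411,66),(514,66),(565,128),(508,196),(405,187),(353,122)]:
    q=onz('scene',*S2(*a),.065)[:2]; print(q, np.degrees(np.arctan2(q[1]-c[1],q[0]-c[0]))%60, np.hypot(*(q-c)))
# lid
e=np.array([onz('top',*T(*a),.04)[:2] for a in[(80,427),(180,408)]]); print('bar',e,e.mean(0),np.degrees(np.arctan2(*(e[1]-e[0])[::-1])))
h=np.array([onz('top',*T(*a),.008)[:2] for a in[(53,338),(167,311),(247,388),(215,496),(98,524),(18,443)]]); c,rad=circ(h);print('holes',c,rad,np.degrees(np.arctan2(*(h-c).T[::-1])))
for nm,ends in dict(tubered=[(340,503),(390,412)],tubepurple=[(496,430),(499,537)]).items():
    e=np.array([onz('top',*T(*a),.010)[:2] for a in ends]); print(nm,e,np.degrees(np.arctan2(*(e[1]-e[0])[::-1])))
tr=np.array([onz('top',*T(*a),.033)[:2] for a in[(633,172),(763,295),(648,402),(518,270)]]);print('tray',tr,tr.mean(0),np.linalg.norm(np.roll(tr,-1,0)-tr,axis=1))
E
```

```text
top
 table z 0.000924962742248403
dish_brown [290 168  21  20 317] [300.1 177.6] [ 0.6029 -0.3802  0.013 ] depthmed [ 0.6034 -0.3804  0.0071]
dish_brown [191 239   6   5  19] [193.3 240.6] [ 0.427  -0.0914  0.013 ] depthmed [ 0.4261 -0.0935  0.027 ]
dish_red [265 196  21  20 318] [275.1 205.5] [ 0.5252 -0.3123  0.013 ] depthmed [ 0.5266 -0.3121  0.0071]
purplecap [302 237   5   6  24] [303.8 239.5] [ 0.4331 -0.3918  0.012 ] depthmed [ 0.4331 -0.392   0.0158]
marker_blue [172 151   4  21  31] [173.7 160.8] [ 0.6453 -0.0318  0.012 ] depthmed [ 0.6309 -0.0507  0.0914]
marker_blue [170 172   6  15  29] [172.9 178.9] [ 0.5951 -0.0311  0.012 ] depthmed [ 0.5861 -0.0484  0.0809]
marker_blue [149 179  17  10  31] [157.7 184.5] [0.5791 0.0099 0.012 ] depthmed [ 0.5727 -0.0069  0.0732]
marker_blue [136 181  12   8  21] [141.4 185.7] [0.5754 0.0542 0.012 ] depthmed [0.5682 0.0392 0.0673]
scene
 table z 0.0011925098102236742
dish_brown [306 225  23  16 279] [317.1 232.5] [ 0.6009 -0.383   0.013 ] depthmed [ 0.6038 -0.3794  0.0071]
dish_red [265 219  22  15 250] [275.5 226.1] [ 0.522  -0.3145  0.
[... 964 characters left out ...]
] 28.623390075874454 0.07700922418077732
[ 0.55291138 -0.18044642] 28.87284901347556 0.07970897317343452
bar [[ 0.43288599 -0.11321493]
 [ 0.44700329 -0.1792377 ]] [ 0.43994464 -0.14622631] -77.93050247761771
holes [ 0.44043195 -0.14372429] 0.0802958212108508 [  44.50534342  -15.37987644  -74.07804459 -134.84801437  164.03944778
  104.07483048]
tubered [[ 0.37980021 -0.28562792]
 [ 0.4459646  -0.31885078]] -26.66241946998006
tubepurple [[ 0.43363626 -0.39133706]
 [ 0.35636687 -0.39389872]] -178.10121038059367
tray [[ 0.62071912 -0.48178806]
 [ 0.53238833 -0.56978268]
 [ 0.45463271 -0.49201142]
 [ 0.54858621 -0.40411574]] [ 0.53908159 -0.48692448] [0.12468112 0.10997411 0.12865811 0.10600069]
```

```bash
python3 - <<'E'
from meas import *
f=np.load('pics/top0.npz'); P=cloud('top',f['d'])
for nm,(u0,v0,u1,v1) in dict(scope=(30,45,190,190),whiteR=(355,166,375,188),thing=(390,180,425,210),rack=(296,90,395,152),bottle=(275,122,297,146),drop=(192,185,208,200),oil=(196,130,212,148),squeeze=(390,110,430,160)).items():
    Q=P[v0:v1,u0:u1].reshape(-1,3); Q=Q[(Q[:,2]>.02)]
    if len(Q): print(nm,Q.min(0).round(3),Q.max(0).round(3))
# rim circle: points with z .042-.05 near jar
# dish refined at z .007
for uv in[(300.1,177.6),(275.1,205.5)]: print(onz('top',*uv,.0085))
for uv in[(317.1,232.5),(275.5,226.1)]: print(onz('scene',*uv,.0085))
Q=P.reshape(-1,3); m=(np.hypot(Q[:,0]-.621,Q[:,1]+.2217)<.08)&(Q[:,2]>.044)&(Q[:,2]<.05); print('rim',m.sum(),circ(Q[m][:,:2]))
m=(np.hypot(Q[:,0]-.44,Q[:,1]+.145)<.06)&(Q[:,2]>.034)&(Q[:,2]<.05); print('bar',m.sum(),np.median(Q[m],0)); B=Q[m][:,:2]; w,v=np.linalg.eigh(np.cov(B.T)); print(B.mean(0),np.degrees(np.arctan2(v[1,1],v[0,1])))
E
```

```text
scope [ 0.432 -0.322  0.02 ] [0.967 0.129 1.242]
whiteR [ 0.432 -0.577  0.02 ] [ 0.63  -0.322  1.242]
thing [ 0.432 -0.694  0.02 ] [ 0.588 -0.322  1.242]
rack [ 0.432 -0.637  0.02 ] [ 0.833 -0.322  1.242]
bottle [ 0.432 -0.364  0.02 ] [ 0.738 -0.313  1.242]
drop [ 0.549 -0.118  0.02 ] [ 0.571 -0.093  0.07 ]
oil [ 0.432 -0.322  0.024] [ 0.719 -0.1    1.242]
squeeze [ 0.432 -0.702  0.02 ] [ 0.785 -0.322  1.242]
[ 0.60347894 -0.38052827  0.0085    ]
[ 0.52541289 -0.31238245  0.0085    ]
[ 0.6031999  -0.38010258  0.0085    ]
[ 0.52389582 -0.31116365  0.0085    ]
rim 407 (array([ 0.62491778, -0.21859427]), np.float64(0.07002426679699465))
bar 133 [ 0.43975285 -0.14327358  0.04043603]
[ 0.43963413 -0.14356961] 104.65296147492742
```

```bash
python3 -m creep '[[1,-1,0.3,0,0,-1,80],[1,-1,0.3,0,0,-1,80],[1,-1,0.3,0,0,-1,80],[1,-1,0.3,0,0,-1,80]]' 20
```

```text
clock: 0.43
eef_pos: [0.2735, 0.5137, 0.28]
ee_rot: [2.776, 1.469, -0.002]
force: [1.2, 1.1, -0.0]
width: 0.0802
```

```bash
python3 - <<'E'
from meas import *
f=np.load('pics/top0.npz'); d=f['d'];P=cloud('top',d)
for nm,(u0,v0,u1,v1) in dict(scope=(30,45,190,190),whiteR=(355,166,375,188),thing=(390,180,425,210),rack=(296,90,395,152),bottle=(275,122,297,146)).items():
    Q=P[v0:v1,u0:u1].reshape(-1,3); Q=Q[(Q[:,2]>.025)&(d[v0:v1,u0:u1].ravel()>0)]
    if len(Q): print(nm,Q.min(0).round(3),Q.max(0).round(3))
Q=P[40:190,30:190].reshape(-1,3);Q=Q[(Q[:,2]>.1)&(Q[:,2]<1)&(Q[:,0]<.62)];print(Q.min(0),Q.max(0))
E
```

```text
scope [ 0.519 -0.118  0.025] [0.967 0.129 0.501]
whiteR [ 0.576 -0.57   0.025] [ 0.627 -0.528  0.036]
thing [ 0.528 -0.694  0.025] [ 0.588 -0.631  0.073]
rack [ 0.678 -0.637  0.025] [ 0.833 -0.36   0.282]
bottle [ 0.691 -0.364  0.026] [ 0.738 -0.313  0.113]
[ 0.51904923 -0.07366996  0.10001626] [0.61999119 0.079959   0.50093904]
```

```bash
python3 -m creep '[[0.4,-1,0,0,0,-1,80],[0.4,-1,0,0,0,-1,80],[0.4,-1,0,0,0,-1,80],[0.4,-1,0,0,0,-1,80],[0.4,-1,0,0,0,-1,80],[0.4,-1,0,0,0,-1,80],[0.4,-1,0,0,0,-1,80],[0.4,-1,0,0,0,-1,80],[0.4,-1,0,0,0,-1,80],[0.2,-1,0,0,0,-1,80],[0,-1,0,0,0,-1,80]]'
```

```text
clock: 1.35
eef_pos: [0.3876, 0.1835, 0.2802]
ee_rot: [3.142, 0.018, 0.0]
force: [0.4, 0.0, -0.3]
width: 0.0798
```

```bash
python3 -m creep '[[0,-1,0,0,0,-1,80],[0,-1,0,0,0,-1,80],[0,-1,0,0,0,-1,80],[0,-1,0,0,0,-1,80],[0,-1,0,0,0,-1,80],[0,-1,0,0,0,-1,80],[0,-1,0,0,0,-1,80],[0,-1,0,0,0,-1,80],[0,-1,0,0,0,-1,80],[0,-1,0,0,0,-1,80],[0.5,-1,-0.5,0,0,-1,80],[1,-1,-0.5,0,0,-1,80],[1,-1,-0.5,0,0,-1,80],[1,-1,-0.5,0,0,-1,80],[1,-1,-0.5,0,0,-1,80],[1,-1,-0.5,0,0,-1,76],[1,-1,-0.5,0,0,-1,76],[1,-1,-0.5,0,0,-1,76]]'
```

```text
clock: 2.85
eef_pos: [0.5972, -0.34, 0.1664]
ee_rot: [2.236, -2.206, -0.002]
force: [0.9, -0.2, 1.2]
width: 0.0761
```

```bash
python3 - <<'E'
from station import read_state
from look import snap
import cv2
print(read_state()['qpos'])
p,d=snap('top','pics/top1.png')
E
```

```text
[ 0.14998168  0.65365669  0.4906857   1.53831318 -0.33952465  1.03655989
 -0.82789301]
```

View pics/top1.png

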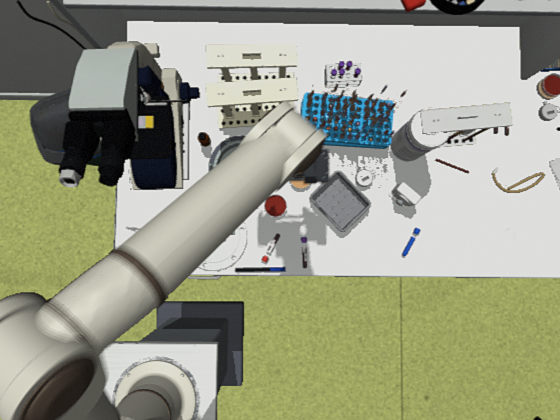

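Picture: the arm is above the brown dish, the gripper covers it at about (305,170), and nothing has been disturbed. Descending onto the dish.

```bash
python3 -m creep '[[0.2,-0.7,-0.7,0,0,0,76],[0,-0.64,-0.8,0,0,0,76],[0,0,-0.9,0,0,0,76],[0,0,-0.9,0,0,0,76],[0,0,-0.7,0,0,0,76],[0,0,-0.4,0,0,0,76],[0,0,-0.2,0,0,0,76],[0,0,0,0,0,0,76]]'
```

```text
clock: 3.57
eef_pos: [0.6014, -0.3786, 0.0286]
ee_rot: [2.24, -2.202, -0.004]
force: [0.0, 0.6, -0.2]
width: 0.0761
```

```bash
python3 -m creep '[[0.07,-0.05,-0.13,0,0,0,76],[0,0,0,0,0,0,62],[0,0,0,0,0,0,58],[0,0,0,0,0,0,58],[0,0,0,0,0,0,58],[0,0,0,0,0,0,58]]' 20
```

```text
clock: 4.07
eef_pos: [0.6052, -0.3813, 0.0276]
ee_rot: [-2.24, 2.202, -0.004]
force: [0.5, 0.4, 4.8]
width: 0.0627
```

```bash
python3 -m creep '[[0,0,0.2,0,0,0,58],[0,0,0.5,0,0,0,58],[0,0,0.5,0,0,0,58],[0,0,0.5,0,0,0,58]]' 20; python3 - <<'E'
from look import snap
import cv2
p,d=snap('scene','pics/s1.png'); cv2.imwrite('pics/s1z.png',cv2.resize(cv2.imread('pics/s1.png')[150:290,200:400],None,fx=4,fy=4,interpolation=cv2.INTER_CUBIC))
E
```

```text
clock: 4.4
eef_pos: [0.6044, -0.381, 0.079]
ee_rot: [2.24, -2.203, 0.001]
force: [0.1, -0.1, -0.2]
width: 0.0628
```

View pics/s1z.png

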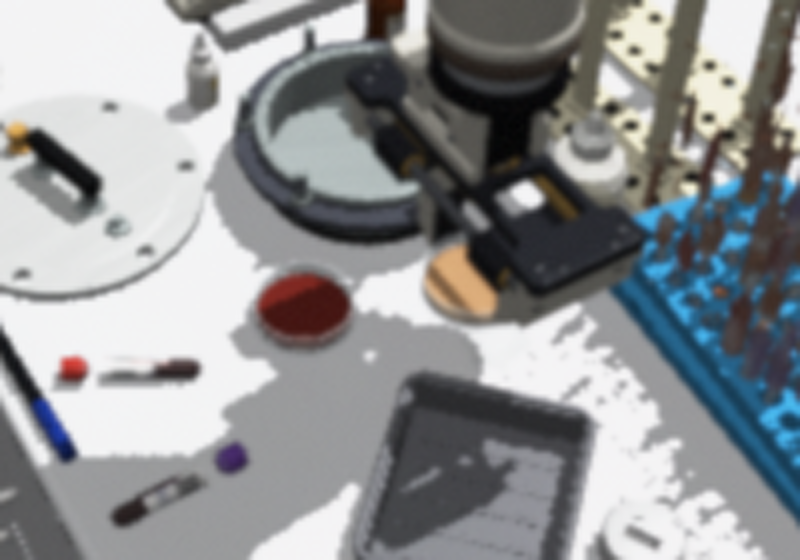

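Picture: the dish is held level at about (475,285) between the pads. Moving it to the jar.

```bash
python3 -m creep '[[0,0,0.8,0,0,0,58],[0.06,0.5,0.8,0,0,0,58],[0.1,0.95,0,0,0,0,58],[0.1,0.95,0,0,0,0,58],[0.1,0.95,0,0,0,0,58],[0.1,0.95,0,0,0,0,58],[0.1,0.7,-0.3,0,0,0,58],[0,0.3,-0.5,0,0,0,58],[0,0,-0.7,0,0,0,58],[0,0,-0.7,0,0,0,58],[0,0,-0.5,0,0,0,58],[0,0,-0.3,0,0,0,58],[0,0,0,0,0,0,58]]' 20
```

```text
clock: 5.53
eef_pos: [0.6204, -0.2216, 0.0339]
ee_rot: [2.239, -2.202, -0.003]
force: [0.8, 0.7, 0.1]
width: 0.0627
```

```bash
python3 -m creep '[[0,0,-0.03,0,0,0,58],[0,0,-0.03,0,0,0,58],[0,0,0,0,0,0,58]]' 20
```

```text
clock: 5.78
eef_pos: [0.6217, -0.2224, 0.0344]
ee_rot: [-2.239, 2.203, -0.002]
force: [0.2, 0.3, -0.3]
width: 0.0629
```

```bash
python3 -m creep '[[0,0,-0.04,0,0,0,58],[0,0,0,0,0,0,58]]' 20;  python3 - <<'E'
from station import read_state
s=read_state();print(s['eef_pos'],s['force'])
E
```

```text
clock: 5.95
eef_pos: [0.6214, -0.222, 0.0327]
ee_rot: [-2.24, 2.202, -0.001]
force: [-0.3, -0.3, -0.2]
width: 0.0628
[ 0.62141508 -0.22198187  0.03271138] [-0.28166076 -0.26566062 -0.20501494]
```

```bash
python3 -m creep '[[0,0,-0.05,0,0,0,58],[0,0,-0.02,0,0,0,58],[0,0,0,0,0,0,58]]' 20;python3 -m creep '[[0,0,-0.05,0,0,0,58],[0,0,0,0,0,0,58]]' 20
```

```text
clock: 6.2
eef_pos: [0.6214, -0.222, 0.0325]
ee_rot: [-2.24, 2.202, -0.0]
force: [-5.3, 2.7, 15.0]
width: 0.0625
clock: 6.37
eef_pos: [0.6218, -0.2219, 0.0316]
ee_rot: [-2.239, 2.201, -0.001]
force: [-6.0, 2.0, 17.7]
width: 0.0629
```

```bash
python3 -m creep '[[0,0,0.07,0,0,0,58],[0,0,0,0,0,0,66],[0,0,0,0,0,0,72],[0,0,0,0,0,0,74],[0,0,0.4,0,0,0,74],[0,0,0.9,0,0,0,74],[0,0,1,0,0,0,74],[0,0,1,0,0,0,74]]' 20
```

```text
clock: 7.03
eef_pos: [0.6205, -0.2218, 0.1307]
ee_rot: [2.239, -2.202, -0.002]
force: [0.2, 0.4, -0.2]
width: 0.074
```

```bash
python3 -m creep '[[-0.6,-0.6,0,0,0,1,76],[-0.6,-0.6,0,0,0,1,76],[-0.6,-0.6,0,0,0,1,76],[-0.6,-0.6,0,0,0,1,76],[-0.6,-0.5,-0.2,0,0,1,76],[-0.18,-0.1,-0.4,0,0,1,76],[0,0,-0.6,0,0,1,76],[0,0,-0.6,0,0,1,76],[0,0,-0.6,0,0,0.4,76],[0,0,-0.5,0,0,0,76],[0,0,-0.3,0,0,0,76],[0,0,0,0,0,0,76]]' 20;python3 - <<'E'
from look import snap
import cv2
for n in('top','scene'):
    p,d=snap(n,f'pics/{n}2.png')
a=cv2.imread('pics/top2.png')[125:285,180:380]; cv2.imwrite('pics/t2z.png',cv2.resize(a,None,fx=4,fy=3.75,interpolation=cv2.INTER_CUBIC)[:600])
a=cv2.imread('pics/scene2.png')[140:310,160:360]; cv2.imwrite('pics/s2z.png',cv2.resize(a,None,fx=3.5,fy=3.5,interpolation=cv2.INTER_CUBIC))
E
```

```text
clock: 8.03
eef_pos: [0.5243, -0.3112, 0.032]
ee_rot: [-2.88, 1.254, 0.005]
force: [-0.2, 0.3, -0.1]
width: 0.076
```

View pics/s2z.png

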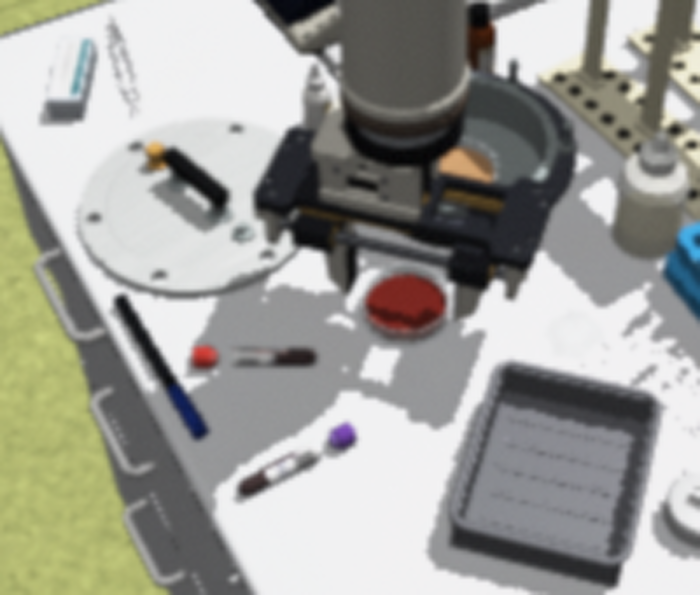

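View pics/t2z.png

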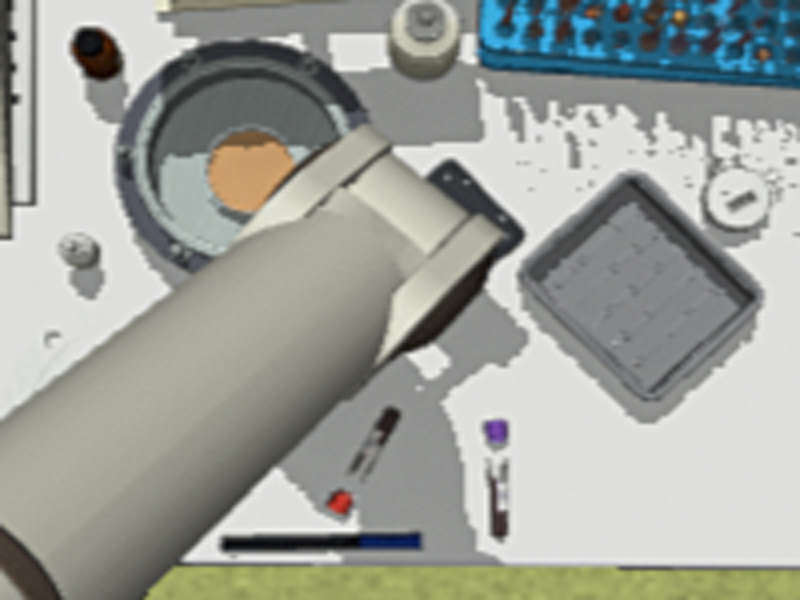

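Pictures: the brown dish lies in the jar (top zoom about (248,172)), and the red dish is centred between the open fingers at (405,303). Lowering and closing.

```bash
python3 -m creep '[[0.02,-0.02,-0.2,0,0,0,76],[0,0,0,0,0,0,70],[0,0,0,0,0,0,62],[0,0,0,0,0,0,58],[0,0,0,0,0,0,58],[0,0,0,0,0,0,58],[0,0,0,0,0,0,58]]' 20
```

```text
clock: 8.72
eef_pos: [0.5266, -0.3125, 0.0281]
ee_rot: [-2.881, 1.253, -0.001]
force: [-0.1, 0.6, 2.0]
width: 0.0626
```

```bash
python3 -m creep '[[0,0,0.2,0,0,0,58],[0,0,0.8,0,0,0,58],[0,0,1,0,0,0,58],[0.2,0.2,0.8,0,0,0,58],[0.7,0.7,0,0,0,0,58],[0.8,0.8,0,0,0,0,58],[0.8,0.8,0,0,0,0,58],[0.5,0.4,0,0,0,0,58],[0.17,0.12,-0.4,0,0,0,58],[0,0,-0.5,0,0,0,58],[0,0,-0.5,0,0,0,58],[0,0,-0.4,0,0,0,58],[0,0,-0.15,0,0,0,58],[0,0,0,0,0,0,58]]' 20
```

```text
clock: 9.88
eef_pos: [0.6185, -0.2232, 0.0506]
ee_rot: [2.878, -1.257, -0.007]
force: [0.5, 1.4, -1.2]
width: 0.0624
```

```bash
python3 -m creep '[[0.07,0.04,0,0,0,0,58],[0,0,0,0,0,0,58]]' 20;  python3 -m creep '[[0,0,-0.04,0,0,0,58],[0,0,0,0,0,0,58]]' 20
```

```text
clock: 10.05
eef_pos: [0.6241, -0.2212, 0.0538]
ee_rot: [-2.88, 1.254, -0.002]
force: [-0.4, -0.2, 0.0]
width: 0.0624
clock: 10.22
eef_pos: [0.6241, -0.2208, 0.0527]
ee_rot: [-2.88, 1.253, -0.002]
force: [-0.1, -0.2, -0.9]
width: 0.0626
```

```bash
python3 -m creep '[[-0.05,-0.03,-0.06,0,0,0,58],[0,0,0,0,0,0,58]]' 20;  python3 -m creep '[[0,0,-0.04,0,0,0,58],[0,0,0,0,0,0,58]]' 20
```

```text
clock: 10.38
eef_pos: [0.6217, -0.2217, 0.0503]
ee_rot: [2.881, -1.253, -0.0]
force: [-0.4, 0.4, -0.3]
width: 0.0626
clock: 10.55
eef_pos: [0.622, -0.2216, 0.049]
ee_rot: [2.881, -1.253, 0.0]
force: [-0.3, -0.9, -0.2]
width: 0.0629
```

```bash
python3 -m creep '[[0,0,-0.04,0,0,0,58],[0,0,0,0,0,0,58]]' 20
```

```text
clock: 10.72
eef_pos: [0.622, -0.2216, 0.0489]
ee_rot: [-2.88, 1.253, 0.0]
force: [-3.1, 0.1, 7.8]
width: 0.0627
```

```bash
python3 -m creep '[[0,0,0.03,0,0,0,58],[0,0,0,0,0,0,66],[0,0,0,0,0,0,72],[0,0,0,0,0,0,74],[0,0,0.4,0,0,0,74],[0,0,0.9,0,0,0,74],[0,0,1,0,0,0,60]]' 20; python3 - <<'E'
import numpy as np
from station import read_state
p=read_state()['eef_pos'];print(p)
print((np.array([.4113,-.3012,.10])-p)/.03)
E
```

```text
clock: 11.3
eef_pos: [0.6205, -0.221, 0.1171]
ee_rot: [2.88, -1.253, -0.006]
force: [0.4, -0.6, 0.0]
width: 0.0706
[ 0.6204895  -0.22099208  0.11709768]
[-6.97298338 -2.67359723 -0.56992271]
```

```bash
python3 - <<'E'
from meas import *
for n in('top','scene'):
    f=np.load(f'pics/{n}0.npz'); p,d=f['p'],f['d']; hsv=cv2.cvtColor(p,cv2.COLOR_RGB2HSV).astype(int); H,S,V=[hsv[...,k] for k in range(3)]
    # tube regions: pixels close to tube location, dark or coloured
    for nm,c in dict(red=(.411,-.301),pur=(.399,-.3925)).items():
        W=np.array([[onz(n,u,v,.010)[:2] for u in range(560)] if 200<v<300 else [[9,9]]*560 for v in range(420)])
        near=np.hypot(W[...,0]-c[0],W[...,1]-c[1])<.055
        m=near&((S>70)&(V>30)) | near&(V<90)
        cc,l,st,ce=cv2.connectedComponentsWithStats(m.astype(np.uint8),connectivity=8)
        for j in range(1,cc):
            if st[j,4]>=8:
                pts=W[l==j]; print(n,nm,st[j],pts.mean(0).round(4),p[l==j].mean(0).round())
E
```

```text
Traceback (most recent call last):
  File "geo.py", line 9, in onz
    o,d=ray(n,u,v); return o+d*(z-o[2])/d[2]
        ~~~^^^^^^^
  File "geo.py", line 7, in ray
    i,M=cam(n); d=M@np.array([(u-i['cx'])/i['fx'],-(v-i['cy'])/i['fy'],-1.0]); return i['xyz'],d
        ~~~^^^
  File "geo.py", line 5, in cam
    i=imaging.camera_info(n); return i,R.from_rotvec(i['orientation']).as_matrix()
ValueError: time passes only in moves, steps and waits
```

```bash
sed -i 's/^def cam(n):/import functools\n@functools.lru_cache(None)\ndef cam(n):/' geo.py; python3 - <<'E'
from meas import *
from station import read_state
print(read_state()['clock'])
for n in('top','scene'):
    f=np.load(f'pics/{n}0.npz'); p=f['p']; hsv=cv2.cvtColor(p,cv2.COLOR_RGB2HSV).astype(int); H,S,V=[hsv[...,k] for k in range(3)]
    i,M=cam(n); v,u=np.mgrid[:420,:560].astype(float)
    D=np.stack([(u-i['cx'])/i['fx'],-(v-i['cy'])/i['fy'],-np.ones_like(u)],-1)@M.T
    W=(i['xyz']+D*((.010-i['xyz'][2])/D[...,2])[...,None])[...,:2]
    for nm,c in dict(red=(.411,-.301),pur=(.399,-.3925)).items():
        near=np.hypot(W[...,0]-c[0],W[...,1]-c[1])<.055
        m=near&(((S>70)&(V>30))|(V<90))
        cc,l,st,ce=cv2.connectedComponentsWithStats(m.astype(np.uint8),connectivity=8)
        for j in range(1,cc):
            if st[j,4]>=8:
                pts=W[l==j]; print(n,nm,st[j],pts.mean(0).round(4),p[l==j].mean(0).round())
E
```

```text
11.3
top red [275 234   5  10  26] [ 0.4375 -0.3179] [70. 59. 58.]
top red [262 256   6   6  29] [ 0.3803 -0.2854] [162.  63.  56.]
top pur [302 237   5   6  26] [ 0.4335 -0.3919] [106.  73. 144.]
top pur [303 253   4  15  30] [ 0.3713 -0.3925] [67. 56. 56.]
scene red [215 239   7   6  35] [ 0.378  -0.2853] [165.  77.  74.]
scene red [238 241  11   4  37] [ 0.4305 -0.3191] [65. 57. 58.]
scene pur [254 261   7   7  35] [ 0.431  -0.3914] [108.  76. 148.]
scene pur [229 275   8   7  29] [ 0.3636 -0.3964] [66. 56. 56.]
```

```bash
python3 -m creep '[[-0.6,-0.2,0,0,0,-1,50],[-0.9,-0.3,0,0,0,-1,40],[-0.9,-0.3,0,0,0,-1,40],[-0.9,-0.3,0,0,0,-1,40],[-0.9,-0.4,0,0,0,-1,40],[-0.9,-0.4,0,0,0,-1,40],[-0.9,-0.4,0,0,0,-1,40],[-0.7,-0.4,0,0,0,-1,40],[-0.22,-0.1,-0.2,0,0,-1,40],[0,0,-0.4,0,0,-1,40],[0,0,-0.4,0,0,-1,40],[0,0,-0.4,0,0,-1,40],[0,0,-0.3,0,0,-1,40],[0,0,-0.3,0,0,-1,40],[0,0,-0.2,0,0,-0.5,40],[0,0,0,0,0,0,40]]' 20; python3 - <<'E'
from look import snap
import cv2
for n in('top','scene'):
    p,d=snap(n,f'pics/{n}3.png')
a=cv2.imread('pics/top3.png')[125:285,180:380]; cv2.imwrite('pics/t3z.png',cv2.resize(a,None,fx=4,fy=3.75,interpolation=cv2.INTER_CUBIC)[:600])
a=cv2.imread('pics/scene3.png')[140:310,160:360]; cv2.imwrite('pics/s3z.png',cv2.resize(a,None,fx=3.5,fy=3.5,interpolation=cv2.INTER_CUBIC))
E
```

```text
clock: 12.63
eef_pos: [0.4142, -0.305, 0.0512]
ee_rot: [1.58, -2.715, -0.002]
force: [0.4, 0.0, 0.4]
width: 0.0396
```

View pics/s3z.png

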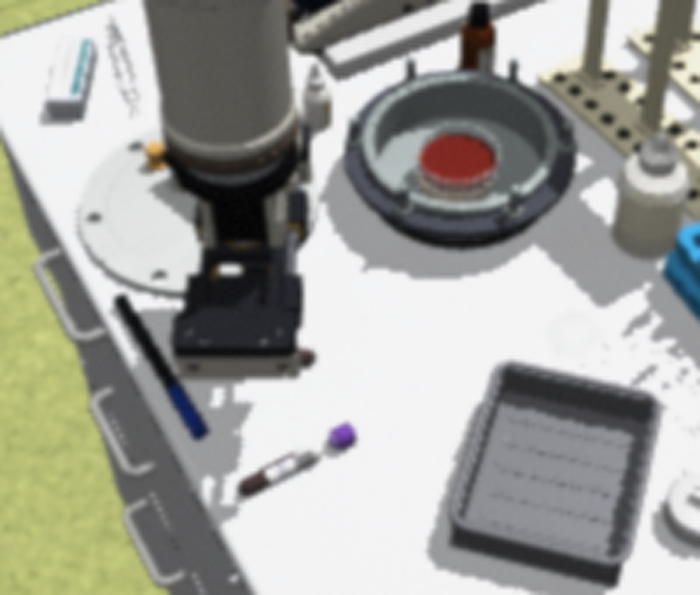

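View pics/t3z.png

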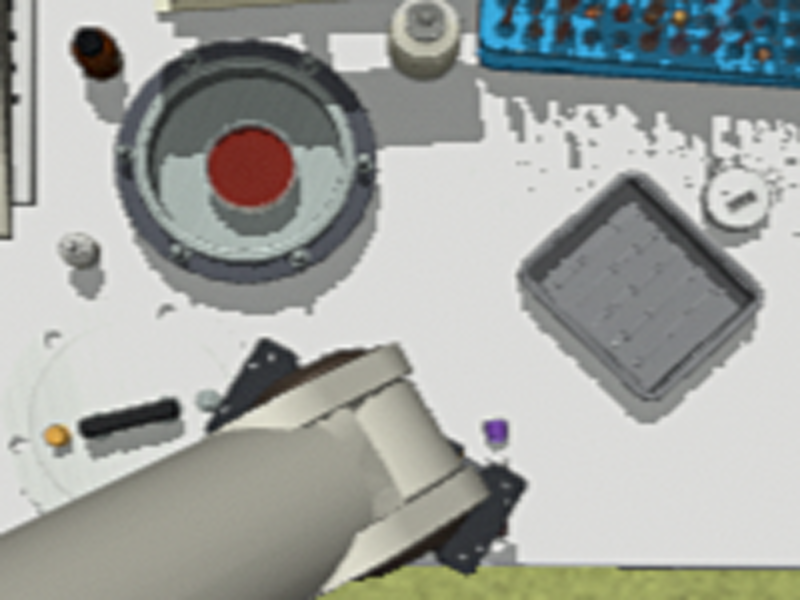

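Pictures: the dishes are neatly stacked in the jar (red on top at (250,167)), and the gripper is over the red-capped tube. Descending and gripping.

```bash
python3 -m creep '[[-0.03,0,-0.4,0,0,0,40],[0,0,-0.35,0,0,0,40],[0,0,-0.17,0,0,0,40],[0,0,0,0,0,0,25],[0,0,0,0,0,0,10],[0,0,0,0,0,0,8],[0,0,0,0,0,0,8],[0,0,0,0,0,0,8]]' 15
```

```text
clock: 13.4
eef_pos: [0.4138, -0.3057, 0.0244]
ee_rot: [-1.582, 2.714, -0.001]
force: [-0.1, -0.3, 0.5]
width: 0.012
```

```bash
python3 -m creep '[[0,0,0.3,0,0,0,8],[0,0,0.8,0,0,0,8],[0,0,1,0,0,0,8],[0,0,0.8,0,0,0,8]]' 15; python3 - <<'E'
from meas import *
i=0
for n in('top','scene'):
    f=np.load(f'pics/{n}3.npz'); p=f['p']; hsv=cv2.cvtColor(p,cv2.COLOR_RGB2HSV).astype(int); P=cloud(n,f['d'])
    z=P[...,2]; near=(np.hypot(P[...,0]-.539,P[...,1]+.487)<.1)&(f['d']>0)
    m=near&(z>.028)&(z<.036)
    q=P[m][:,:2].astype(np.float32); rct=cv2.minAreaRect(q*1000); print(n,m.sum(),rct)
    m=near&(hsv[...,2]<150)&(hsv[...,1]<60)&(z>.003)
    q=P[m][:,:2].astype(np.float32); print(cv2.minAreaRect(q*1000))
S2=lambda x,y:(160+x/3.5-.36,140+y/3.5-.36)
c=np.array([onz('scene',*S2(*a),.032)[:2] for a in[(500,362),(662,396),(614,570),(450,527)]]); print(c,c.mean(0))
E
```

```text
clock: 13.73
eef_pos: [0.4133, -0.3058, 0.1131]
ee_rot: [1.581, -2.715, 0.001]
force: [0.4, -0.2, -0.3]
width: 0.012
top 410 ((552.9901123046875, -500.53094482421875), (135.68927001953125, 155.44256591796875), 44.14977264404297)
((554.0473022460938, -493.796142578125), (171.97769165039062, 167.31546020507812), 45.11221694946289)
scene 641 ((536.1189575195312, -487.9673767089844), (137.14312744140625, 115.67153930664062), 44.180973052978516)
((548.1959838867188, -501.85845947265625), (133.96270751953125, 164.35279846191406), 44.87123489379883)
[[ 0.54430384 -0.40482467]
 [ 0.62217097 -0.48161835]
 [ 0.52127075 -0.5718034 ]
 [ 0.45082504 -0.49753898]] [ 0.53464265 -0.48894635]
```

```bash
python3 -m creep '[[0.5,-0.5,0,0,0,-1,8],[0.8,-0.95,0,0,0,-1,8],[0.8,-0.95,0,0,0,-1,8],[0.8,-0.95,0,0,0,0,8],[0.8,-0.95,0,0,0,0,8],[0.8,-0.9,0,0,0,0,8],[0.36,-0.39,0,0,0,0,8],[0,0,-0.6,0,0,0,8],[0,0,-0.7,0,0,0,8],[0,0,-0.7,0,0,0,8],[0,0,-0.4,0,0,0,8],[0,0,-0.2,0,0,0,8],[0,0,0,0,0,0,8]]' 15
```

```text
clock: 14.82
eef_pos: [0.5587, -0.4724, 0.0319]
ee_rot: [1.214, -2.896, -0.003]
force: [-0.3, 0.6, 0.4]
width: 0.0122
```

```bash
python3 -m creep '[[0,0,-0.06,0,0,0,8],[0,0,0,0,0,0,8]]' 15; python3 -m creep '[[0,0,-0.04,0,0,0,8],[0,0,0,0,0,0,8]]' 15
```

```text
clock: 14.98
eef_pos: [0.56, -0.4738, 0.0327]
ee_rot: [-1.214, 2.897, -0.003]
force: [-0.1, 0.2, 0.0]
width: 0.012
clock: 15.15
eef_pos: [0.5598, -0.4736, 0.0312]
ee_rot: [-1.214, 2.897, -0.002]
force: [0.0, -0.1, -0.4]
width: 0.0124
```

```bash
python3 -m creep '[[0,0,-0.05,0,0,0,8],[0,0,0,0,0,0,8]]' 15; python3 -m creep '[[0,0,-0.04,0,0,0,8],[0,0,0,0,0,0,8]]' 15
```

```text
clock: 15.32
eef_pos: [0.5595, -0.4732, 0.0288]
ee_rot: [-1.214, 2.897, -0.0]
force: [0.4, -0.8, -0.9]
width: 0.0122
clock: 15.48
eef_pos: [0.5595, -0.4733, 0.0283]
ee_rot: [-1.214, 2.897, -0.0]
force: [-1.1, 0.9, 4.2]
width: 0.012
```

Contact at 4 N. Releasing with a small opening.

```bash
python3 -m creep '[[0,0,0,0,0,0,16],[0,0,0,0,0,0,22],[0,0,0,0,0,0,22],[0,0,0.5,0,0,0,22],[0,0,0.8,0,0,0,22],[0,0,0.8,0,0,0,30]]' 15; python3 - <<'E'
import numpy as np
from station import read_state
p=read_state()['eef_pos'];print(p)
print((np.array([.393,-.3932,.10])-p)/.03)
E
```

```text
clock: 15.98
eef_pos: [0.5586, -0.4728, 0.0908]
ee_rot: [1.213, -2.896, -0.002]
force: [-0.3, -0.4, -0.0]
width: 0.025
[ 0.55864637 -0.47283006  0.09083648]
[-5.52154583  2.65433543  0.30545052]
```

```bash
python3 -m creep '[[-0.6,0.3,0,0,0,1,40],[-0.9,0.45,0,0,0,1,40],[-0.9,0.45,0,0,0,1,40],[-0.9,0.45,0,0,0,1,40],[-0.9,0.45,0,0,0,1,40],[-0.9,0.4,0,0,0,1,40],[-0.42,0.15,-0.2,0,0,1,40],[0,0,-0.4,0,0,1,40],[0,0,-0.4,0,0,1,40],[0,0,-0.3,0,0,0.3,40],[0,0,0,0,0,0,40]]' 15; python3 - <<'E'
from look import snap
import cv2
for n in('top','scene'):
    p,d=snap(n,f'pics/{n}4.png')
a=cv2.imread('pics/top4.png')[125:285,180:380]; cv2.imwrite('pics/t4z.png',cv2.resize(a,None,fx=4,fy=3.75,interpolation=cv2.INTER_CUBIC)[:600])
a=cv2.imread('pics/scene4.png')[140:310,160:360]; cv2.imwrite('pics/s4z.png',cv2.resize(a,None,fx=3.5,fy=3.5,interpolation=cv2.INTER_CUBIC))
E
```

```text
clock: 16.9
eef_pos: [0.393, -0.3933, 0.0509]
ee_rot: [-2.26, 2.182, 0.002]
force: [-0.0, 0.1, 0.5]
width: 0.0403
```

View pics/s4z.png

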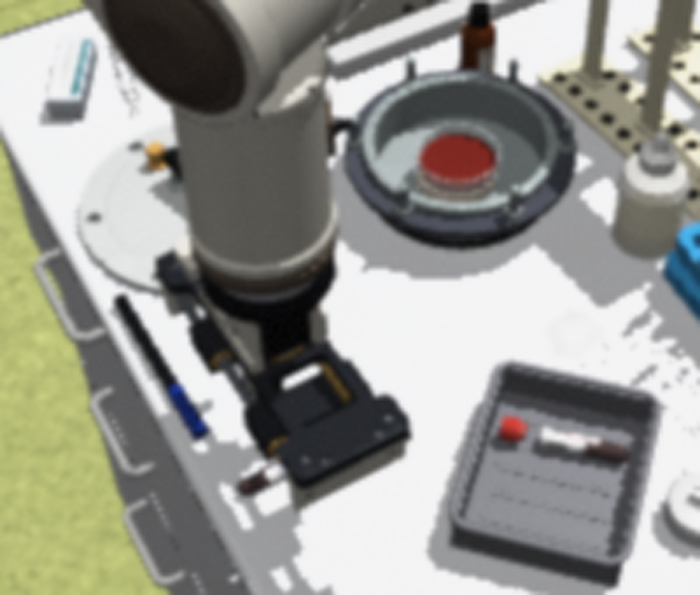

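View pics/t4z.png

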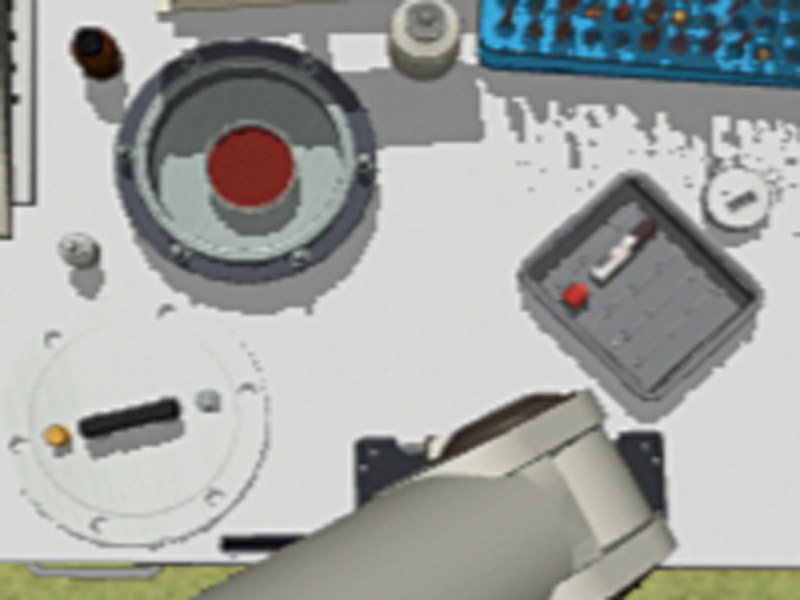

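Pictures: the red-capped tube lies in the tray from (575,295) to (650,230) in the top view. The gripper stands over the purple-capped tube. Descending and gripping.

```bash
python3 -m creep '[[0,0,-0.4,0,0,0,40],[0,0,-0.35,0,0,0,40],[0,0,-0.17,0,0,0,40],[0,0,0,0,0,0,25],[0,0,0,0,0,0,10],[0,0,0,0,0,0,8],[0,0,0,0,0,0,8],[0,0,0,0,0,0,8]]' 15
```

```text
clock: 17.67
eef_pos: [0.394, -0.394, 0.0242]
ee_rot: [-2.259, 2.183, -0.001]
force: [0.4, -0.2, -0.5]
width: 0.0124
```

```bash
python3 -m creep '[[0,0,0.3,0,0,0,8],[0,0,0.8,0,0,-1,8],[0,0,1,0,0,-1,8],[0.3,-0.2,0.7,0,0,-1,8],[0.7,-0.6,0,0,0,-1,8],[0.8,-0.8,0,0,0,-1,8],[0.8,-0.8,0,0,0,-1,8],[0.8,-0.8,0,0,0,-1,8],[0.69,-0.4,0,0,0,-1,8],[0,0,0,0,0,-1,8],[0,0,-0.6,0,0,-0.3,8],[0,0,-0.7,0,0,0,8],[0,0,-0.7,0,0,0,8],[0,0,-0.4,0,0,0,8],[0,0,-0.2,0,0,0,8],[0,0,0,0,0,0,8]]' 15
```

```text
clock: 19.0
eef_pos: [0.5155, -0.5007, 0.0286]
ee_rot: [1.214, -2.897, -0.004]
force: [0.6, -0.3, -0.3]
width: 0.0123
```

```bash
python3 -m creep '[[0,0,0,0,0,0,8],[0,0,0,0,0,0,8]]' 15; python3 -m creep '[[0,0,-0.04,0,0,0,8],[0,0,0,0,0,0,8]]' 15
```

```text
clock: 19.17
eef_pos: [0.5168, -0.5024, 0.0309]
ee_rot: [-1.214, 2.897, -0.003]
force: [0.1, -0.3, 0.9]
width: 0.012
clock: 19.33
eef_pos: [0.5168, -0.502, 0.0293]
ee_rot: [-1.214, 2.897, -0.002]
force: [0.9, 1.1, -0.5]
width: 0.0123
```

```bash
python3 -m creep '[[0,0,-0.04,0,0,0,8],[0,0,0,0,0,0,8]]' 15; python3 -m creep '[[0,0,0,0,0,0,16],[0,0,0,0,0,0,22],[0,0,0,0,0,0,22],[0,0,0.5,0,0,0,22],[0,0,0.8,0,0,0,22],[0,0,0.8,0,0,0,30],[0,0,0.5,0,0,0,40]]' 15; python3 - <<'E'
import numpy as np
from station import read_state
p=read_state()['eef_pos'];print(p)
print((np.array([.4397,-.1436,.10])-p)/.03)
E
```

```text
clock: 19.5
eef_pos: [0.5165, -0.5017, 0.0275]
ee_rot: [-1.214, 2.897, -0.0]
force: [0.7, 0.5, -0.0]
width: 0.0122
clock: 20.08
eef_pos: [0.5171, -0.503, 0.1091]
ee_rot: [-1.214, 2.897, -0.005]
force: [0.5, -1.6, 1.7]
width: 0.0315
[ 0.51707951 -0.50303262  0.10913138]
[-2.57931709 11.98108728 -0.30437934]
```

```bash
python3 -m creep '[[-0.13,0.5,0,0,0,1,50],[-0.13,0.6,0,0,0,1,50],[-0.13,0.6,0,0,0,1,50],[-0.13,0.6,0,0,0,1,50],[-0.13,0.6,0,0,0,1,50],[-0.13,0.6,0,0,0,1,50],[-0.13,0.6,0,0,0,1,50],[-0.13,0.6,0,0,0,1,50],[-0.13,0.6,0,0,0,1,50],[-0.13,0.6,0,0,0,1,50],[-0.13,0.6,0,0,0,1,50],[-0.13,0.6,0,0,0,1,50],[-0.13,0.6,0,0,0,1,50],[-0.13,0.6,0,0,0,1,50],[-0.13,0.6,0,0,0,1,50],[-0.13,0.6,0,0,0,1,50],[-0.13,0.6,0,0,0,1,50],[-0.13,0.6,0,0,0,1,50],[-0.13,0.6,0,0,0,1,50],[-0.11,0.68,0,0,0,1,50]]' 40
python3 -m creep '[[0,0,0,0,0,1,50],[0,0,0,0,0,1,50],[0,0,0,0,0,1,50],[0,0,0,0,0,1,50],[0,0,0,0,0,1,50],[0,0,0,0,0,1,50],[0,0,0,0,0,1,50],[0,0,-0.3,0,0,1,50],[0,0,-0.3,0,0,1,50],[0,0,-0.3,0,0,0.8,50],[0,0,0,0,0,0,50]]' 40
```

```text
clock: 21.75
eef_pos: [0.439, -0.1423, 0.1063]
ee_rot: [3.001, -0.927, 0.002]
force: [-0.0, -0.7, -0.6]
width: 0.05
clock: 22.67
eef_pos: [0.4382, -0.1425, 0.0779]
ee_rot: [-3.116, -0.399, 0.002]
force: [-0.8, -0.0, 0.8]
width: 0.0499
```

```bash
python3 - <<'E'
from look import snap
import cv2
from station import read_state
s=read_state();print(s['qpos'],s['eef_pos'],s['ee_rot'])
for n in('top','scene'):
    p,d=snap(n,f'pics/{n}5.png')
a=cv2.imread('pics/top5.png')[125:285,180:380]; cv2.imwrite('pics/t5z.png',cv2.resize(a,None,fx=4,fy=3.75,interpolation=cv2.INTER_CUBIC)[:600])
a=cv2.imread('pics/scene5.png')[140:310,160:360]; cv2.imwrite('pics/s5z.png',cv2.resize(a,None,fx=3.5,fy=3.5,interpolation=cv2.INTER_CUBIC))
E
```

```text
[ 0.19411638  0.39976814  0.07223351  2.14923866 -0.04969955  0.59547032
  0.55635289] [ 0.4382203  -0.1425164   0.07787181] [-3.11588380e+00 -3.98628668e-01  2.13254004e-03]
```

View pics/s5z.png

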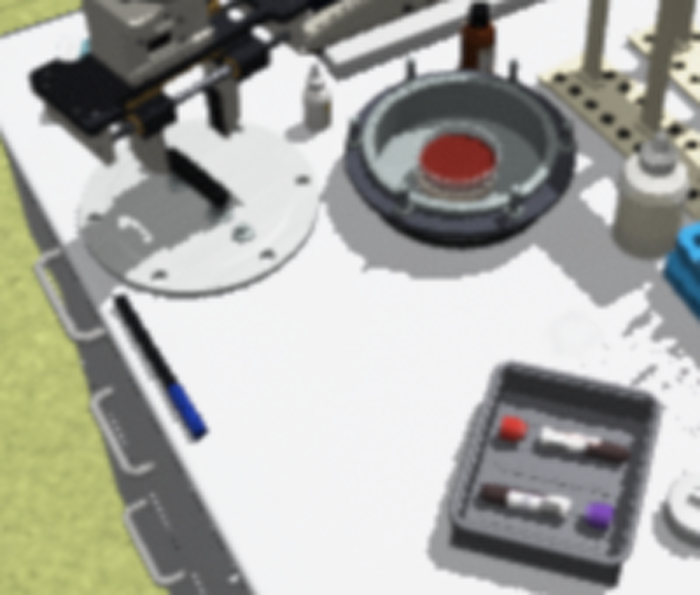

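View pics/t5z.png

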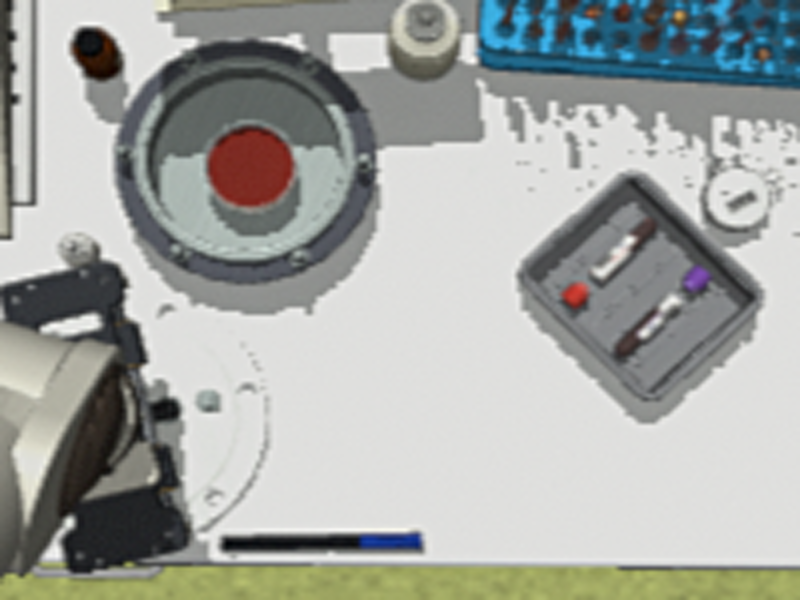

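Pictures: both tubes lie in the tray (caps at (575,295) and (697,278)), the dishes are still stacked, and the open fingers straddle the lid's bar. Descending to the bar.

```bash
python3 -m creep '[[0.05,-0.04,-0.5,0,0,0,50],[0,0,-0.5,0,0,0,50],[0,0,-0.3,0,0,0,50],[0,0,-0.15,0,0,0,50],[0,0,0,0,0,0,50]]' 40
```

```text
clock: 23.18
eef_pos: [0.44, -0.1434, 0.0345]
ee_rot: [-3.116, -0.394, 0.002]
force: [-0.2, 0.5, 0.5]
width: 0.0503
```

```bash
python3 -m creep '[[0,0,0,0,0,0,30],[0,0,0,0,0,0,16],[0,0,0,0,0,0,10],[0,0,0,0,0,0,10],[0,0,0,0,0,0,10],[0,0,0,0,0,0,10]]' 50
```

```text
clock: 23.68
eef_pos: [0.44, -0.1436, 0.0351]
ee_rot: [-3.116, -0.396, 0.001]
force: [-3.9, -1.5, 1.7]
width: 0.0147
```

```bash
python3 -m creep '[[0,0,0.15,0,0,0,10],[0,0,0.4,0,0,0,10],[0,0,0.7,0,0,0,10],[0,0,0.8,0,0,0,10],[0,0,0.8,0,0,0,10],[0,0,0.5,0,0,0,10],[0,0,0.2,0,0,0,10],[0,0,0,0,0,0,10]]' 60; python3 - <<'E'
from station import read_state
s=read_state();print(s['force'],s['torque'],s['qpos'])
E
```

```text
clock: 24.35
eef_pos: [0.4413, -0.1436, 0.1426]
ee_rot: [3.116, 0.396, 0.004]
force: [0.5, -0.4, -3.5]
width: 0.0134
[ 0.53627335 -0.35818251 -3.53274327] [-0.09983268  0.01999069  0.00954349] [ 0.18301547  0.28386511  0.08453629  2.11050408 -0.03520976  0.74579198
  0.54273398]
```

```bash
python3 -m creep '[[0.4,-0.15,0,0,0,-0.3,10],[0.8,-0.35,0,0,0,-0.5,10],[0.9,-0.4,0,0,0,-0.5,10],[0.9,-0.4,0,0,0,-0.5,10],[0.9,-0.4,0,0,0,-0.5,10],[0.9,-0.4,0,0,0,-0.5,10],[0.7,-0.3,0,0,0,-0.32,10],[0.4,-0.15,0,0,0,-0.2,10],[0.13,-0.05,0,0,0,0,10],[0,0,0,0,0,0,10],[0,0,0,0,0,0,10]]' 60; python3 - <<'E'
from look import snap
import cv2
from station import read_state
s=read_state();print(s['qpos'],s['eef_pos'],s['ee_rot'],s['force'])
for n in('top','scene'):
    p,d=snap(n,f'pics/{n}6.png')
a=cv2.imread('pics/top6.png')[125:285,180:380]; cv2.imwrite('pics/t6z.png',cv2.resize(a,None,fx=4,fy=3.75,interpolation=cv2.INTER_CUBIC)[:600])
a=cv2.imread('pics/scene6.png')[110:280,160:360]; cv2.imwrite('pics/s6z.png',cv2.resize(a,None,fx=3.5,fy=3.5,interpolation=cv2.INTER_CUBIC))
E
```

```text
clock: 25.27
eef_pos: [0.6196, -0.2208, 0.1394]
ee_rot: [-3.14, 0.057, 0.006]
force: [-0.6, -0.7, -5.7]
width: 0.0136
[ 0.19389313  0.59488542  0.15102757  1.62674235 -0.10522723  0.93197043
  0.34607024] [ 0.6196367  -0.22077171  0.13939983] [-3.13986596  0.05721037  0.00604391] [-0.61074201 -0.70627457 -5.65354594]
```

View pics/s6z.png

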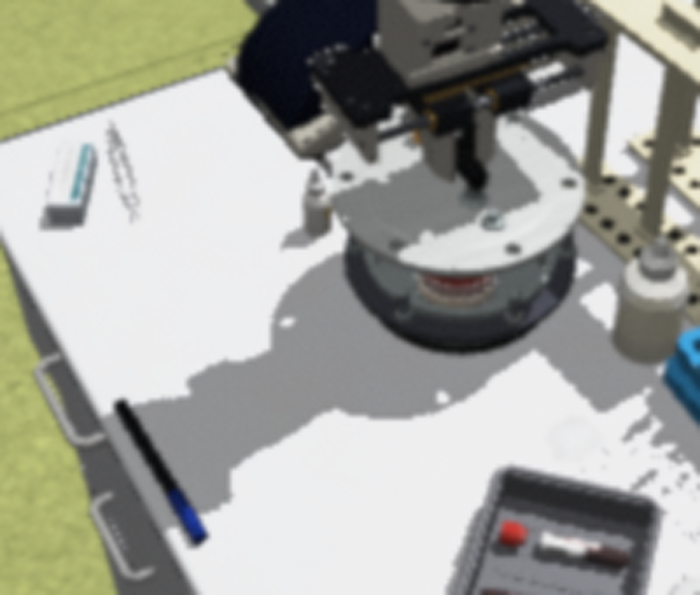

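View pics/t6z.png

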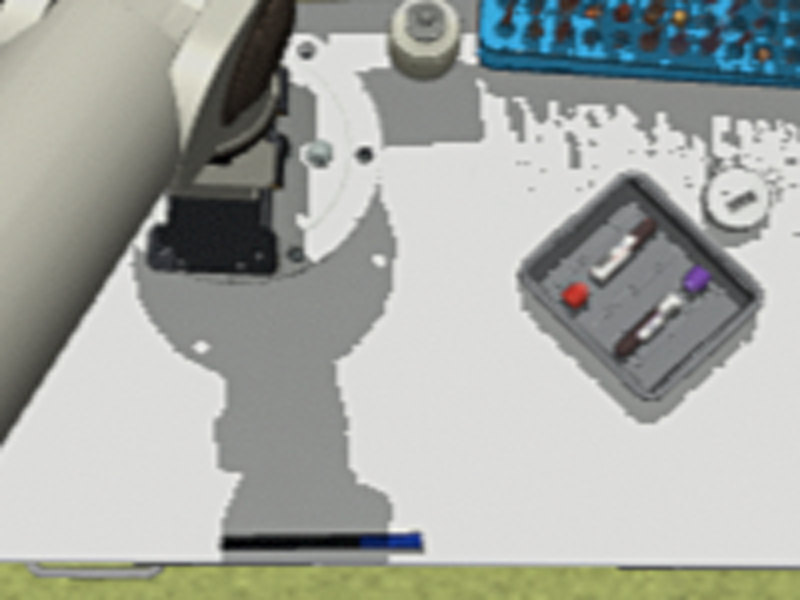

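Pictures: the lid hangs level over the jar. In the top zoom three holes are visible at (306,49), (365,154) and (296,253). In the scene zoom they are at (397,247), (513,250), (569,184) and (345,175).

```bash
python3 - <<'E'
from meas import *
from scipy.optimize import least_squares
T=lambda x,y:(180+x/4-.375,125+y/3.75-.37)
S2=lambda x,y,y0:(160+x/3.5-.36,y0+y/3.5-.36)
def fit(pts,lab):
    pts=np.array(pts)
    # unknown centre, angle(mod 60)
    def res(s):
        a=np.degrees(np.arctan2(pts[:,1]-s[1],pts[:,0]-s[0]));k=np.round((a-s[2])/60)
        t=np.radians(s[2]+60*k); return (np.c_[s[0]+.08*np.cos(t),s[1]+.08*np.sin(t)]-pts).ravel()*1000
    s=least_squares(res,[.621,-.222,28.],x_scale=[.001,.001,1]); print(lab,s.x.round(4),'rms',np.sqrt((s.fun**2).mean()).round(2))
h=[onz('top',*T(*a),.110)[:2] for a in[(306,49),(365,154),(296,253)]]; fit(h,'top lid')
st=[onz('top',*T(*a),.064)[:2] for a in[(192,62),(310,66),(365,165),(300,260),(180,253),(124,155)]];fit(st,'top studs');fit(st[1:4],'top studs same3')
h=[onz('scene',*S2(*a,110),.110)[:2] for a in[(397,247),(513,250),(569,184),(345,175)]];fit(h,'scene lid')
st=[onz('scene',*S2(*a,140),.064)[:2] for a in[(411,66),(514,66),(565,128),(508,196),(405,187),(353,122)]];fit(st,'scene studs');fit([st[k] for k in(2,3,4,5)],'scene4')
from station import read_state
print(read_state()['eef_pos'])
E
```

```text
top lid [ 0.6219 -0.2209 28.1741] rms 0.41
top studs [ 0.6214 -0.2215 28.0098] rms 0.79
top studs same3 [ 0.6213 -0.2208 28.1285] rms 0.22
scene lid [ 0.6203 -0.2178 27.407 ] rms 1.16
scene studs [ 0.6202 -0.2223 27.4829] rms 2.19
scene4 [ 0.6207 -0.2214 27.2506] rms 2.15
[ 0.61982346 -0.22083697  0.14045658]
```

Top view: lid and studs agree within 1 mm and 0.2°. Lowering.

```bash
python3 -m creep '[[0,0,-0.3,0,0,0,10],[0,0,-0.4,0,0,0,10],[0,0,-0.3,0,0,0,10],[0,0,-0.1,0,0,0,10],[0,0,0,0,0,0,10],[0,0,0,0,0,0,10]]' 60; python3 -m creep '[[0,0,-0.1,0,0,0,10],[0,0,-0.1,0,0,0,10],[0,0,0,0,0,0,10]]' 60
```

```text
clock: 25.87
eef_pos: [0.6211, -0.2214, 0.1078]
ee_rot: [-3.141, 0.058, 0.002]
force: [0.7, 0.5, -2.5]
width: 0.0133
clock: 26.12
eef_pos: [0.6213, -0.2215, 0.1021]
ee_rot: [-3.141, 0.058, 0.0]
force: [-0.3, 0.2, -4.4]
width: 0.0135
```

```bash
python3 -m creep '[[0,0,-0.1,0,0,0,10],[0,0,0,0,0,0,10]]' 60; python3 -m creep '[[0,0,-0.1,0,0,0,10],[0,0,0,0,0,0,10]]' 60
```

```text
clock: 26.28
eef_pos: [0.6221, -0.2211, 0.0993]
ee_rot: [-3.141, 0.058, -0.002]
force: [1.4, 0.5, -3.8]
width: 0.0134
clock: 26.45
eef_pos: [0.6227, -0.2209, 0.0964]
ee_rot: [-3.141, 0.057, -0.004]
force: [4.0, 1.2, -6.1]
width: 0.0135
```

```bash
python3 -m creep '[[0.04,0.01,-0.1,0,0,0,10],[0,0,0,0,0,0,10]]' 60; python3 -m creep '[[0,0,-0.1,0,0,0,10],[0,0,0,0,0,0,10]]' 60
```

```text
clock: 26.62
eef_pos: [0.6231, -0.2207, 0.0931]
ee_rot: [-3.141, 0.057, -0.001]
force: [3.4, 0.9, -3.4]
width: 0.0136
clock: 26.78
eef_pos: [0.6232, -0.2208, 0.0902]
ee_rot: [-3.141, 0.057, -0.001]
force: [3.4, 0.4, -3.9]
width: 0.0133
```

Going down over the studs. Continuing with a slight x correction.

```bash
python3 -m creep '[[0.03,0,-0.1,0,0,0,10],[0,0,-0.1,0,0,0,10],[0,0,0,0,0,0,10]]' 60; python3 -m creep '[[0,0,-0.07,0,0,0,10],[0,0,0,0,0,0,10]]' 60
```

```text
clock: 27.03
eef_pos: [0.6233, -0.2209, 0.0836]
ee_rot: [-3.141, 0.058, 0.001]
force: [2.0, 2.2, -4.0]
width: 0.0137
clock: 27.2
eef_pos: [0.6234, -0.2209, 0.0819]
ee_rot: [-3.141, 0.058, 0.001]
force: [2.3, 1.1, -3.4]
width: 0.0132
```

```bash
python3 -m creep '[[0,0,-0.03,0,0,0,10],[0,0,0,0,0,0,10]]' 60; python3 -m creep '[[0,0,-0.03,0,0,0,10],[0,0,0,0,0,0,10]]' 60;python3 -m creep '[[0,0,-0.03,0,0,0,10],[0,0,0,0,0,0,10]]' 60
```

```text
clock: 27.37
eef_pos: [0.6235, -0.2209, 0.0813]
ee_rot: [-3.141, 0.058, 0.0]
force: [2.1, 3.7, -3.1]
width: 0.0134
clock: 27.53
eef_pos: [0.6235, -0.2209, 0.0812]
ee_rot: [-3.141, 0.058, 0.0]
force: [-0.4, 4.0, 3.4]
width: 0.0136
clock: 27.7
eef_pos: [0.6235, -0.2209, 0.0811]
ee_rot: [-3.14, 0.058, 0.0]
force: [-4.9, 6.1, 8.6]
width: 0.0138
```

Contact at TCP z = 0.081, which is the rim height plus the grasp offset. Relaxing the press, then opening.

```bash
python3 -m creep '[[0,0,0.05,0,0,0,10],[0,0,0,0,0,0,16],[0,0,0,0,0,0,22],[0,0,0,0,0,0,32],[0,0,0,0,0,0,40],[0,0,0,0,0,0,40],[0,0,0.5,0,0,0,44],[0,0,0.9,0,0,0,44],[0,0,1,0,0,0,44],[0,0,1,0,0,0,44],[0,0,0.5,0,0,0,44]]' 20; python3 -m creep '[[-0.5,0,0,0,0,0,44],[-0.9,-0.5,0.2,0,0,0,44],[-0.9,-0.8,0.2,0,0,0,44],[-0.9,-0.8,0,0,0,0,44],[-0.9,-0.8,0,0,0,0,44],[-0.9,-0.8,0,0,0,0,44],[0,-0.8,0,0,0,0,44],[0,-0.8,0,0,0,0,44],[0,-0.5,0,0,0,0,44],[0,0,0,0,0,0,44]]'
python3 - <<'E'
from look import snap
import cv2
for n in('top','scene'):
    p,d=snap(n,f'pics/{n}7.png')
a=cv2.imread('pics/top7.png')[125:285,180:380]; cv2.imwrite('pics/t7z.png',cv2.resize(a,None,fx=4,fy=3.75,interpolation=cv2.INTER_CUBIC)[:600])
a=cv2.imread('pics/scene7.png')[140:310,160:360]; cv2.imwrite('pics/s7z.png',cv2.resize(a,None,fx=3.5,fy=3.5,interpolation=cv2.INTER_CUBIC))
E
```

```text
clock: 28.62
eef_pos: [0.6251, -0.2223, 0.2023]
ee_rot: [3.139, -0.059, 0.008]
force: [0.5, -0.7, 0.1]
width: 0.0441
clock: 29.45
eef_pos: [0.4722, -0.3996, 0.2103]
ee_rot: [3.138, -0.066, -0.0]
force: [-1.0, -0.6, -0.3]
width: 0.0437
```

View pics/s7z.png

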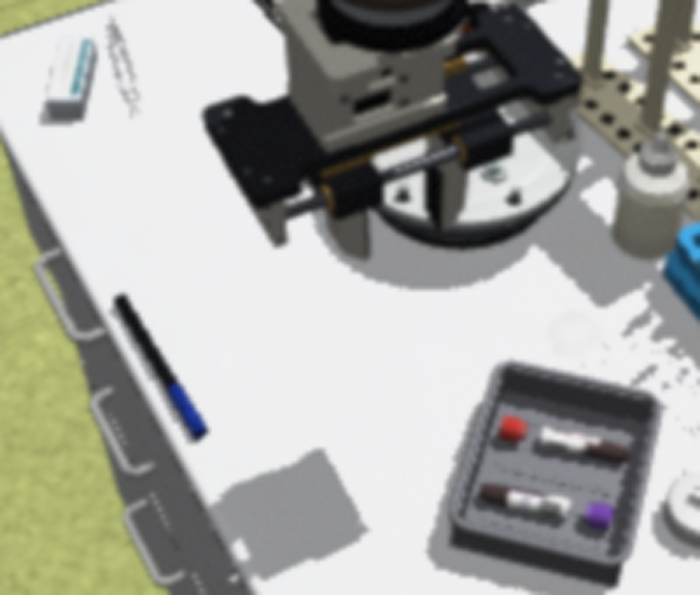

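View pics/t7z.png

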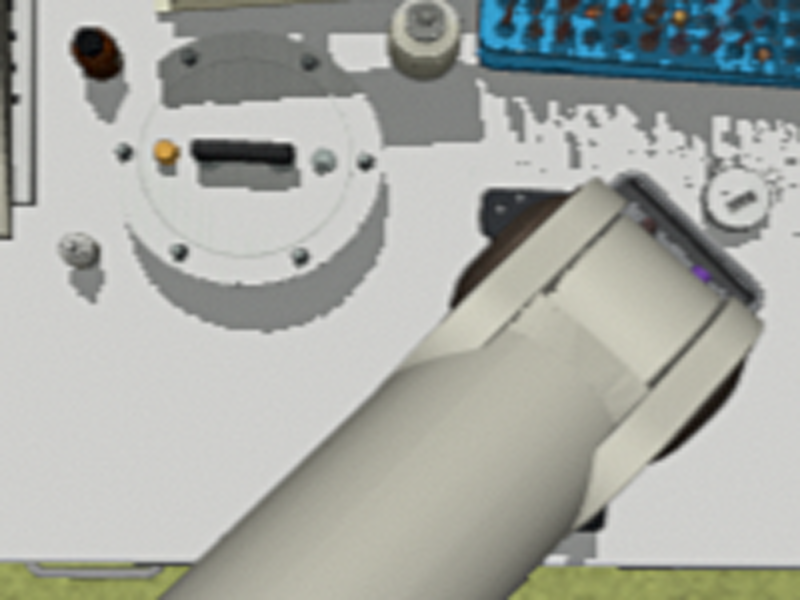

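Pictures: the lid is on with all six studs showing in the holes (for example (365,160), (300,257), (124,152)), and the bystanders look unmoved. I'll check flatness from depth.

```bash
python3 - <<'E'
from meas import *
f=np.load('pics/top7.npz'); P=cloud('top',f['d']); Q=P.reshape(-1,3)[f['d'].ravel()>0]
r=np.hypot(Q[:,0]-.623,Q[:,1]+.221); m=(r<.088)&(Q[:,2]>.03)&(Q[:,2]<.068)
q=Q[m]; c=np.median(q[:,2]); q=q[abs(q[:,2]-c)<.006]; A=np.c_[q[:,0]-.623,q[:,1]+.221,np.ones(len(q))]; s=np.linalg.lstsq(A,q[:,2],rcond=None)[0]
print('lid top z',s[2],'slopes',s[:2],'median table',np.median(Q[(abs(Q[:,2])<.005),2]))
a=np.load('pics/top0.npz');b=f
# marker / dropper / oil / slides / forceps difference
for nm,(u0,v0,u1,v1) in dict(drop=(192,183,210,202),oil=(196,130,212,150),slides=(130,230,166,262),forceps=(120,222,175,238),squeeze=(275,122,298,146)).items():
    print(nm,np.abs(a['p'][v0:v1,u0:u1].astype(int)-b['p'][v0:v1,u0:u1]).mean().round(1))
a=np.load('pics/top5.npz'); print('marker',np.abs(np.load('pics/top0.npz')['p'][264:274,232:290].astype(int)-a['p'][264:274,232:290]).mean())
E
```

```text
lid top z 0.056237485834582046 slopes [ 0.0018071  -0.00036196] median table 0.0011066986965584391
drop 8.7
oil 6.3
slides 9.1
forceps 9.5
squeeze 6.6
marker 5.610344827586207
```

```bash
python3 - <<'E'
from station import ticket,read_state
print(read_state()['clock']); print(ticket.sign_off())
E
```

```text
29.55
the job is handed in; nothing more can be done
None
```

The job is done and was handed in at 29.6 s. Both dishes are stacked flat in the jar, red on brown. Both tubes lie in the grey tray. The lid is closed over the six studs, and the robot is clear of everything.

**Checks that agreed:**
- The last top image shows all six studs through the lid's holes.
- The depth reading puts the lid's top at about 55 mm after correcting for the camera's offset (54 mm expected), with a tilt of about 0.1°.
- The arm met contact at the height where the lid would rest on the rim.
- The bystanders look unmoved in the images.

**Checks that fell short or disagreed:**
- The brown dish was pressed with about 15–18 N for a moment as it touched the jar floor, and the red dish with about 8 N on top of it. Images afterwards showed the stack intact.
- Before the lid went down, the scene camera's fit put its centre about 4 mm off in y, while the top view showed it within 1 mm. I followed the top view, and the lid slid down with only light sideways force.
- I could not check the dishes again once the lid was on.

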